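# Slide the lug nuts into their size rows and shut the retaining bar

## Robot

A 6-joint arm with a two-finger parallel gripper is mounted at the origin on the work surface. World frame = base frame: x ahead of the robot, y to its left, z up, the work surface at z = 0. Lengths are in m, angles in rad, forces in N, time in s.
With the tool pointing down it reaches from about 0.35 to 0.85 m from the base axis. Payload 8.1 kg.
Tool frame: the origin (TCP) lies at the very end of the fingers, on their centre line; the grasp point (between the pads) lies robot.hold_point_z behind it (robot.hold_point_z is the distance from the TCP to the grasp point, in m); z points along the fingers, y is the direction in which the jaws open and shut (so a half turn about z gives the same grasp; the last joint's range is limited). The gripper opens to 93 mm and grips with 3 to 60 N. Pads are 15 mm wide; open, the fingers measure 128 mm over their backs; the gripper's body (75 mm by 188 mm) begins 65 mm behind the grasp point.
Start: joints at [-1.412, 0.13, 1.488, -0, 1.523, -0.085], TCP at [0.145, -0.582, 0.219] pointing down, gripper open.
Joint ranges: [-2.96, 2.96], [-0.89, 2.26], [0.02, 2.5], [-1.34, 4.48], [0, 2.73], [-2.66, 2.66]. Speed limits (rad/s): [2.39, 2.39, 2.79, 3.14, 3.14, 3.14].

## Interface

Orientations are given as a rotation vector (axis times angle).
In Python, from plant import robot, cams gives the robot as it stands. The module is installed in compiled form; this text tells all that it offers.
- The arm moves only by the tool step_arm, never from a script. Its argument "deltas" is a list of rows, each an object with "offset": the shift along the tool's x, y, z in cm, a list of three; "roll": the turn about the tool's z in rad. In form: [{"offset": [x, y, z], "roll": roll}, ...]. A call has 1 to 12 rows; each row shifts and turns the commanded pose from where the row before left it, along the tool's axes as they then stand; what a row does not reach is not made up. A row lasts 1/8 s, in which the tool goes at most 62.5 mm and 10.7 degrees, less where a joint would pass 70% of its speed; a pose out of reach is approached as far as the arm can. A call with a gripper value outside its range is refused whole. "fingers" is the finger opening in cm, from 0 to 9.3, set as the call begins (left out, the last holds). The fingers move at their own pace and stop on an object; "grip_force" is the grip in N (left out, the last holds). Time passes only in rows, so rows that do not move let the fingers close. It gives the time, the measured TCP pose, the force and the opening at its end, in the units of the state.
- robot.read_state(): the state, without advancing time (a new reading comes with each control period).
- cams.read_camera(name): name is "side" or "top" or "wrist"; returns a dict with "pixels" (420x560x3 uint8, red, green, blue), "fx", "fy", "cx", "cy" (pixels), "k1" (the pictures are not rectified: a ray, as slopes to the right and down, at radius r is drawn at 1 + k1 r^2 times it, then the intrinsics apply), "extrinsics" (4x4, takes a point from world to camera coordinates). Camera axes: x right, y down, z forward; pixel columns grow to the right and rows downward; lengths in m; the calibration is good to about 2 mm. A picture is of the moment at which its call begins. There is no depth.
- robot.close_job(): hands the job in, once; it reports no verdict.
Trained networks look in a picture, given as the dict that the camera call returned (one of the last four; its "shot" number tells which), for a name from the list of things; names that differ only in an ending like _2 or _b are one class to them, and where a whole thing is asked for, a point or a joint stands for the part that bears it (a point fixed in the world has none). Each returns a list of dicts, best first, with "score" (0 to 1); they miss things now and then, are a little off and sometimes report something else, mostly with a low value. They report only what shows in the picture. A call takes as long as a camera call. They do not tell look-alikes from the thing itself.
- cams.boxes_of(picture, thing): "xy" ([column, row] in pixels, amid what is visible of it).
- cams.silhouettes(picture, thing): "mask" (420x560 bool, what is visible of it) and "xy" ([column, row] in pixels, amid what is visible of it).
- cams.pinpoint(picture, thing): "xy" ([column, row] in pixels: a listed point, or the origin of a listed thing).
The state is a dict: "t": time; "q": joint angles; "dq": joint speeds; "joint_torque": joint torques, N m; "tool_pos": TCP position; "orientation": TCP orientation; "force": force on the tool from outside, world axes, zero at the start; "wrist_torque": the same for the moment, N m; "opening": finger opening in m.
Only numpy, scipy, OpenCV 4.12 (cv2) and the standard library are available. Lean on these libraries where they do the work, as an engineer would, in place of code of your own. Each camera call takes 0.05 s, during which the arm holds its last target. There are 200 camera calls.

## Task

Sort the three loose lug nuts by size: slide each one along the table top, never lifting it or tipping it over, into the lane of the blue rack that already holds a nut of its size, far enough that it stands wholly inside the mouth. When all three are in, swing the steel retaining bar fully shut across the lane mouths and let go of it. Leave the canister, the plug gauge and the grommet tray where they are.

Things in the scene. Friction and masses are not known exactly. Their poses are not given: they have to be found in the camera images.
- nut_small: The small loose bronze-coloured lug nut, standing on its flat face in front of the rack: a hexagon 19 mm across flats (22 mm over the corners) up to 12 mm high, then a conical seat narrowing to the top; 20 mm high in all, about 31 g. Origin: centre of its underside; z up its axis. Same shape and colour as the others; only the size differs.
- row_small: The small lug nut (same 19 mm across flats, 20 mm high) already standing loose near the back of one lane, about 84 mm behind that lane's mouth line; it shows that this lane is the row for small nuts. Which lane holds which size changes from run to run. Origin: centre of its underside.
- nut_medium: The medium loose bronze-coloured lug nut, standing on its flat face in front of the rack: a hexagon 27 mm across flats (31 mm over the corners) up to 17 mm high, then a conical seat narrowing to the top; 28 mm high in all, about 83 g. Origin: centre of its underside; z up its axis. Same shape and colour as the others; only the size differs.
- row_medium: The medium lug nut (same 27 mm across flats, 28 mm high) already standing loose near the back of one lane, about 84 mm behind that lane's mouth line; it shows that this lane is the row for medium nuts. Which lane holds which size changes from run to run. Origin: centre of its underside.
- nut_large: The large loose bronze-coloured lug nut, standing on its flat face in front of the rack: a hexagon 36 mm across flats (41.6 mm over the corners) up to 22 mm high, then a conical seat narrowing to the top; 36 mm high in all, about 190 g. Origin: centre of its underside; z up its axis. Same shape and colour as the others; only the size differs.
- row_large: The large lug nut (same 36 mm across flats, 36 mm high) already standing loose near the back of one lane, about 84 mm behind that lane's mouth line; it shows that this lane is the row for large nuts. Which lane holds which size changes from run to run. Origin: centre of its underside.
- rack: Blue lane rack bolted to the table: four ribs 12 mm high, 8 mm thick, round-nosed, make three lanes 56 mm wide (64 mm pitch), 110 mm deep, open at top and mouth; 20 mm high rail across the back. No floor: nuts slide on the table top. Origin: on the table, middle of the mouth line (through the rib noses); x into the lanes, y to the left seen from the robot, z up. Turned up to 12 degrees.
- lane_left (a point): Point on the table in the middle of the mouth of the left lane (seen from the robot); axes as the rack's, x into the lane.
- lane_mid (a point): Point on the table in the middle of the mouth of the middle lane (seen from the robot); axes as the rack's, x into the lane.
- lane_right (a point): Point on the table in the middle of the mouth of the right lane (seen from the robot); axes as the rack's, x into the lane.
- gate (a joint): Swing of the steel retaining bar about its upright pivot at the left end of the mouths, rad: 0 = shut across all three mouths (a stop), growing as the tip swings out towards the robot and round to the left, to 2.95. Starts 2.35 to 2.85. Stays where it is left; about 0.5 N at the grip moves it. In the rack's frame the bar points from the pivot along (-sin q, -cos q).
- gate_hinge (a point): Pivot axis of the bar, 11.5 mm above the table, at (-8, 102) mm in the rack's frame. The bar is 5 mm thick, stands on edge from 4.5 to 18.5 mm above the table and reaches 204 mm from the pivot; shut, its inner face is about 5 mm in front of the mouth line.
- gate_grip (a point): Middle of the red upright grip on the bar, 165 mm from the pivot: a cylinder 12 mm in diameter from 18.5 to 42.5 mm above the table.
- canister: Bystander: screw-top aluminium canister with knurled lid, 66 mm in diameter, 75 mm high, right of the rack. Origin: centre of its underside.
- gauge: Bystander: steel go-no-go plug gauge with red hexagonal handle, lying on the table at the left, clear of the bar, 151 mm long, 18 mm across the handle. Origin: under the middle of the handle; x along the gauge.
- grommets: Bystander: black rubber tray of grommets, 100 x 130 x 22 mm, at the far right. Origin: centre of its underside.
Mind the look-alikes: they are no part of the job. What is shaped like the row_medium but red is not meant.

How it is judged:
By the outcome, as a careful person would: the job done as asked, in the order asked, and still so for the second after the job is handed in, with the robot touching nothing.
It also fails if it takes over 72 s, if anything falls off the work surface, if the arm or the gripper's body presses on something with over 40 N, if the wrist force passes 120 N, or if a joint passes its speed limit or range.

## Working session

There is one attempt and no reset: what is moved stays moved. The work goes in short steps, Python scripts to look and compute and a tool call to move; the robot and the scene stay as the last step left them, time stands still between calls to the robot, and variables do not carry over. Pictures are saved under pics/ and viewed, about 8 in all and at most 12, crops included, and the job is handed in when it is done.

Besides the shell and the picture viewer there is one more tool, called after "Call:" as name([rows], argument=value, ...), one row to a line, values as JSON. step_arm: Moves the arm, as the interface text tells. Its arguments: {"type":"object","properties":{"deltas":{"type":"array"},"fingers":{"type":"number"},"grip_force":{"type":"number"}},"required":["deltas"]}

```bash
mkdir -p pics; cat > h.py <<'E'
import numpy as np, cv2
from plant import robot, cams
def px2w(p,xy,z):
    u=np.array([(xy[0]-p['cx'])/p['fx'],(xy[1]-p['cy'])/p['fy']]); s=u.copy()
    for _ in range(20): s=u/(1+p['k1']*(s@s))
    E=np.array(p['extrinsics']);R,t=E[:3,:3],E[:3,3];c=-R.T@t;d=R.T@np.array([s[0],s[1],1])
    return c+d*(z-c[2])/d[2]
def w2px(p,w):
    E=np.array(p['extrinsics']);c=E[:3,:3]@np.array(w)+E[:3,3];s=c[:2]/c[2];s=s*(1+p['k1']*(s@s))
    return np.array([s[0]*p['fx']+p['cx'],s[1]*p['fy']+p['cy']])
def save(p,n,crop=None,k=1):
    im=p['pixels'][:,:,::-1]
    if crop: im=im[crop[1]:crop[3],crop[0]:crop[2]]
    cv2.imwrite('pics/'+n,cv2.resize(im,None,fx=k,fy=k,interpolation=cv2.INTER_CUBIC))
E
python3 - <<'E'
from h import *
np.set_printoptions(precision=4,suppress=True)
s=robot.read_state();print(s['t'],s['tool_pos'],s['orientation'],s['force'],s['opening'],robot.hold_point_z)
T=cams.read_camera('top');S=cams.read_camera('side')
save(T,'top0.png',k=1.4);save(S,'side0.png',k=1.4)
for nm,p in(('top',T),('side',S)):
    E=np.array(p['extrinsics']);print(nm,-E[:3,:3].T@E[:3,3],p['fx'],p['k1'])
    for t,z in [(x,0) for x in 'nut_small nut_medium nut_large row_small row_medium row_large rack lane_left lane_mid lane_right canister gauge'.split()]+[('gate_hinge',.0115),('gate_grip',.0305)]:
        print(nm,t,[(round(r['score'],2),np.round(r['xy']),np.round(px2w(p,r['xy'],z)[:2],4)) for r in cams.pinpoint(p,t)[:4]])
E
```

```text
0.0 [ 0.1448 -0.5817  0.2176] [-3.1164 -0.3818  0.0001] [0.2189 0.6611 0.3884] 0.09314819943430612 0.0188
top [ 0.4834 -0.0493  1.2985] 430.01893569475385 -0.10438333172604747
top nut_small [(0.41, array([243., 260.]), array([0.4289, 0.0516]))]
top nut_medium [(0.58, array([308., 253.]), array([ 0.4562, -0.1421])), (0.42, array([242., 259.]), array([0.4339, 0.0554]))]
top nut_large [(0.66, array([281., 262.]), array([ 0.4265, -0.0638]))]
top row_small [(0.37, array([248., 172.]), array([0.6987, 0.0447])), (0.22, array([250., 200.]), array([0.6134, 0.0369]))]
top row_medium [(0.64, array([269., 167.]), array([ 0.7158, -0.0209])), (0.61, array([286., 140.]), array([ 0.7992, -0.069 ])), (0.42, array([304., 168.]), array([ 0.7143, -0.1262]))]
top row_large [(0.65, array([245., 173.]), array([0.6955, 0.0529])), (0.54, array([228., 172.]), array([0.6968, 0.1045]))]
top rack [(0.73, array([252., 195.]), array([0.6277, 0.0303]))]
top lane_left [(0.57, array([227., 202.]), array([0.6027, 0.1042]))]
top lane_mid [(0.87, array([248., 200.]), array([0.6118, 0.0399]))]
top lane_right [(0.86, arra
[... 1104 characters left out ...]
y([ 0.7394, -0.255 ]))]
side row_large [(0.64, array([223., 243.]), array([0.6855, 0.1013])), (0.5, array([256., 254.]), array([0.6006, 0.124 ]))]
side rack [(0.63, array([262., 227.]), array([0.6117, 0.0239]))]
side lane_left [(0.81, array([254., 244.]), array([0.6139, 0.0893]))]
side lane_mid [(0.72, array([258., 229.]), array([0.6201, 0.0327]))]
side lane_right [(0.66, array([260., 216.]), array([ 0.6283, -0.018 ]))]
side canister [(0.76, array([246., 164.]), array([ 0.736 , -0.2653]))]
side gauge [(0.9, array([326., 347.]), array([0.4047, 0.3508]))]
side gate_hinge [(0.57, array([256., 254.]), array([0.5946, 0.1385]))]
side gate_grip [(0.88, array([298., 289.]), array([0.4788, 0.2465]))]
```

View pics/top0.png

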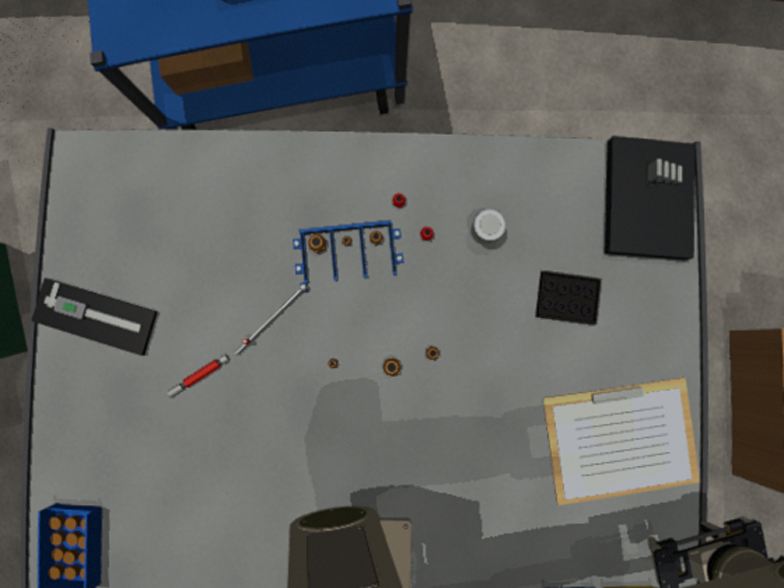

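View pics/side0.png

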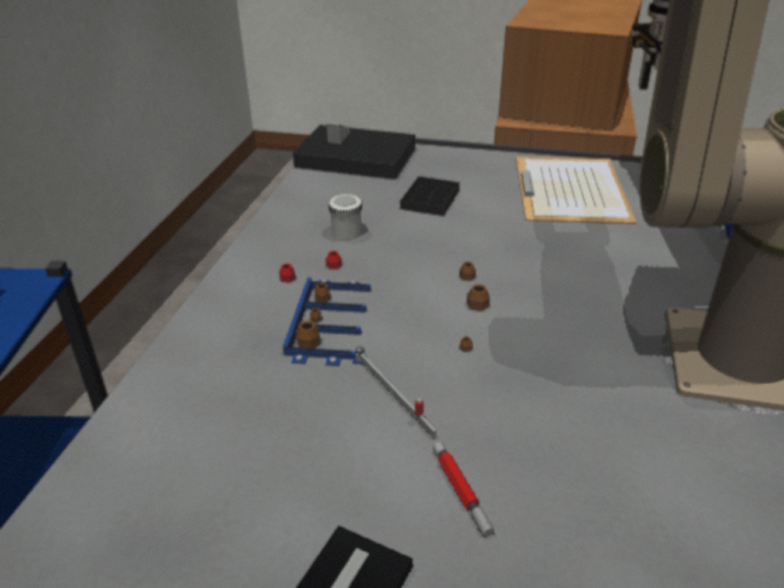

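Top view (÷1.4): the loose small nut is at (238,259), large at (280,262) and medium at (309,252). The rack lanes, left to right, hold large, small and medium. The red look-alikes are at (285,143) and (305,167). The gate is swung out left, with its grip at about (176,245). Next I move over the nuts for a closer look.

Call:
step_arm([
  {"offset": [3.38,-3.73,0],"roll": 0},
  {"offset": [3.38,-3.73,0],"roll": 0},
  {"offset": [3.38,-3.73,0],"roll": 0},
  {"offset": [3.38,-3.73,0],"roll": 0},
  {"offset": [3.38,-3.73,0],"roll": 0},
  {"offset": [3.38,-3.73,0],"roll": 0},
  {"offset": [3.38,-3.73,0],"roll": 0},
  {"offset": [3.38,-3.73,0],"roll": 0},
  {"offset": [3.38,-3.73,0],"roll": 0},
  {"offset": [3.38,-3.73,0],"roll": 0},
  {"offset": [3.38,-3.73,0],"roll": 0},
  {"offset": [3.38,-3.73,0],"roll": 0},
])

```text
t: 3.0
tool_pos: [0.4311, -0.0484, 0.219]
orientation: [3.118, 0.382, 0.002]
force: [-0.1, -0.2, -0.4]
opening: 0.0927
```

Call:
step_arm([
  {"offset": [0,0,0],"roll": -0.185},
  {"offset": [0,0,0],"roll": -0.185},
  {"offset": [0,0,0],"roll": -0.185},
  {"offset": [0,0,0],"roll": -0.185},
  {"offset": [0,0,0],"roll": -0.185},
  {"offset": [0,0,0],"roll": -0.185},
  {"offset": [0,0,0],"roll": -0.185},
  {"offset": [0,0,0],"roll": -0.183},
  {"offset": [0,0,0],"roll": 0},
])

```text
t: 4.12
tool_pos: [0.4304, -0.05, 0.2188]
orientation: [2.049, 2.381, 0.0]
force: [0.7, 0.1, 0.7]
opening: 0.0929
```

```bash
cat >> h.py <<'E'
from scipy.spatial.transform import Rotation as Ro
np.set_printoptions(precision=4,suppress=True)
def pose():
    s=robot.read_state();R=Ro.from_rotvec(s['orientation']).as_matrix()
    return s,R,np.arctan2(R[1,0],R[0,0])
def st():
    s,R,y=pose();print('t',s['t'],'p',np.array(s['tool_pos']),'yaw',np.degrees(y),'open',s['opening'],'F',np.array(s['force']),'q6',s['q'][5])
def to(w):  # tool-axes offset in cm from measured pose to world point
    s,R,y=pose();print('  offset to',np.array(w),':',R.T@(np.array(w)-s['tool_pos'])*100)
E
python3 - <<'E'
from h import *
st()
W=cams.read_camera('wrist');save(W,'w1.png',k=1.4)
E=np.array(W['extrinsics']);print(-E[:3,:3].T@E[:3,3],E[2,:3])
for t in 'nut_small nut_medium nut_large row_small row_medium row_large rack lane_left lane_mid lane_right'.split():
    print(t,[(round(r['score'],2),np.round(r['xy']),px2w(W,r['xy'],0)[:2]) for r in cams.pinpoint(W,t)[:4]])
E
```

```text
t 4.125 p [ 0.4304 -0.05    0.2188] yaw 98.58412026340189 open 0.09291420297978009 F [0.6746 0.1134 0.6833] q6 -0.38393853928855665
[0.4214 0.0154 0.3852] [ 0.0355 -0.2333 -0.9718]
nut_small [(0.57, array([294.,  75.]), array([0.432 , 0.0675])), (0.57, array([465.,  32.]), array([0.6003, 0.1407])), (0.55, array([517., 194.]), array([ 0.7042, -0.0164]))]
nut_medium [(0.65, array([290., 270.]), array([ 0.4611, -0.1438]))]
nut_large [(0.78, array([275., 190.]), array([ 0.4301, -0.0539])), (0.6, array([520., 196.]), array([ 0.7085, -0.0179]))]
row_small [(0.78, array([528., 140.]), array([0.7  , 0.045]))]
row_medium [(0.83, array([517., 195.]), array([ 0.7046, -0.017 ]))]
row_large [(0.8, array([537.,  83.]), array([0.6933, 0.1065]))]
rack [(0.22, array([468.,  32.]), array([0.6029, 0.1415]))]
lane_left [(0.7, array([518., 194.]), array([ 0.7065, -0.0162]))]
lane_mid []
lane_right []
```

View pics/w1.png

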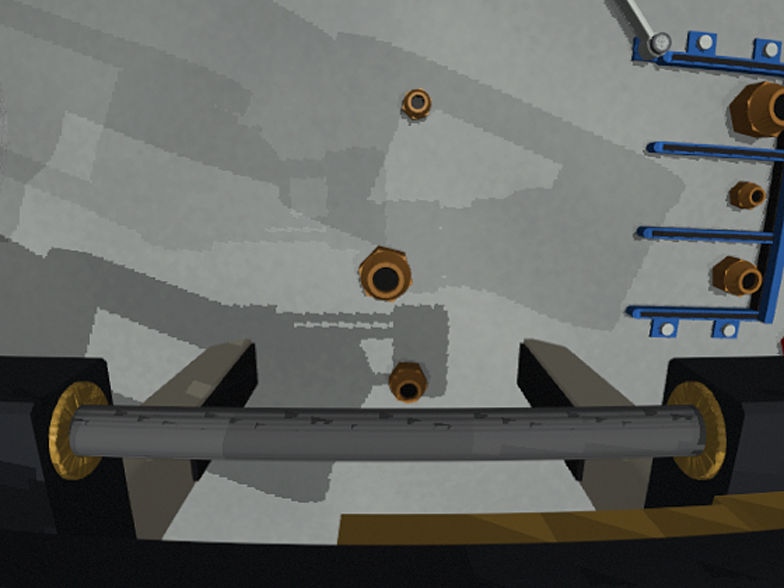

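The wrist view is clear. Hole centres (in the 1.4× picture): small (417,103), large (386,279), medium (408,389). Rib noses are at (649,148), (639,233), (630,313), and the hinge is at (660,43).

```bash
python3 - <<'E'
from h import *
W=cams.read_camera('wrist');T=cams.read_camera('top')
f=lambda u,v,z:px2w(W,(u/1.4,v/1.4),z)[:2]
for n,u,v,z in [('small',417,103,.02),('large',386,279,.036),('medium',408,389,.028),('nose3',649,148,.012),('nose2',639,233,.012),('nose1',630,313,.012),('hinge',660,43,.0185),('row_m',743,275,.028),('row_s',754,195,.02)]: print(n,f(u,v,z))
for p,nm in((W,'w'),(T,'t')):
  hsv=cv2.cvtColor(p['pixels'],cv2.COLOR_RGB2HSV)
  m=cv2.inRange(hsv,(5,110,40),(20,255,255));n,l,s,c=cv2.connectedComponentsWithStats(m)
  print(nm,[(s[i][:5].tolist(),px2w(p,c[i],.010)[:2]) for i in range(1,n) if 15<s[i][4]<3000 and s[i][1]<295])
# hex orientation: contour of each nut in wrist picture
for t in('nut_small','nut_medium','nut_large'):
  r=cams.silhouettes(W,t)
  for o in r[:2]:
    c=max(cv2.findContours(o['mask'].astype(np.uint8),0,1)[0],key=cv2.contourArea)
    w=np.array([px2w(W,q[0],.006)[:2] for q in c]);print(t,o['score'],o['xy'],w.min(0),w.max(0))
save(W,'w1c.png',(230,50,330,300),3) if 0 else None
E
```

```text
small [0.4347 0.0671]
large [ 0.4316 -0.0564]
medium [ 0.4616 -0.1411]
nose3 [0.6095 0.0658]
nose2 [0.6175 0.0032]
nose1 [ 0.627  -0.0593]
hinge [0.5974 0.1373]
row_m [ 0.7005 -0.0136]
row_s [0.6971 0.0467]
w [([521, 58, 39, 40, 1172], array([0.6895, 0.1096])), ([288, 63, 20, 23, 262], array([0.4346, 0.0677])), ([521, 130, 26, 20, 342], array([0.6973, 0.0464])), ([256, 176, 39, 40, 866], array([ 0.4309, -0.0568])), ([509, 183, 36, 29, 662], array([ 0.708 , -0.0166])), ([278, 259, 27, 29, 494], array([ 0.4615, -0.1415])), ([34, 272, 43, 71, 1163], array([ 0.1823, -0.2336])), ([477, 272, 42, 71, 1094], array([ 0.7233, -0.1521]))]
t [([114, 31, 66, 36, 1648], array([1.0902, 0.3793])), ([264, 165, 9, 10, 55], array([ 0.7047, -0.0175])), ([220, 166, 13, 15, 104], array([0.6898, 0.1093])), ([245, 169, 6, 6, 24], array([0.697 , 0.0454])), ([304, 248, 9, 9, 49], array([ 0.46  , -0.1437])), ([476, 270, 13, 3, 16], array([ 0.4103, -0.6777])), ([487, 280, 6, 21, 75], array([ 0.3533, -0.6994]))]
nut_small 0.55 [296.3, 75.8] [0.4253 0.0574] [0.4439 0.0795]
nut_small 0.4 [292.6, 274.7] [ 0.4462 -0.1625] [ 0.4781 -0.1262]
nut_medium 0.57 [291.6, 273.4] [ 0.4472 -0.1634] [ 0.479 -0.126]
nut_large 0.93 [276.2, 194.5] [ 0.4102 -0.0799] [ 0.4527 -0.0371]
```

Call:
step_arm([
  {"offset": [3.84,0.7,0],"roll": 0.01},
  {"offset": [3.84,0.7,0],"roll": 0},
  {"offset": [3.84,0.7,0],"roll": 0},
  {"offset": [0,0,5],"roll": 0},
  {"offset": [0,0,5],"roll": 0},
  {"offset": [0,0,5],"roll": 0},
  {"offset": [0,0,3],"roll": 0},
  {"offset": [0,0,0],"roll": 0},
], fingers=4.5, grip_force=4)

```text
t: 5.92
tool_pos: [0.432, 0.0669, 0.0362]
orientation: [-2.057, -2.369, 0.006]
force: [-0.4, 0.4, 1.2]
opening: 0.0449
```

```bash
python3 - <<'E'
from h import *
st(); to([.4345,.067,.005])
W=cams.read_camera('wrist');save(W,'w2.png',k=1.2)
E
```

```text
t 5.925 p [0.432  0.0669 0.0362] yaw 98.07505611690682 open 0.04492049868710678 F [-0.4444  0.4332  1.1762] q6 -0.10458717833550187
  offset to [0.4345 0.067  0.005 ] : [-0.0311  0.2633  3.12  ]
```

View pics/w2.png

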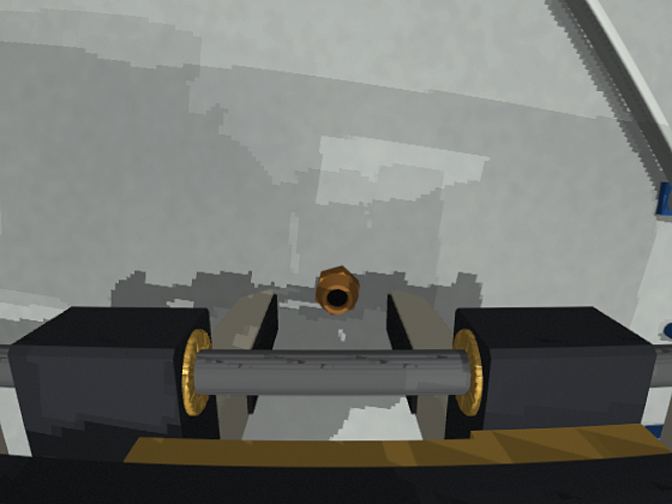

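The nut sits between the fingers at about (338,292) in the 1.2× picture, with its flats facing the pads. I check its position before descending.

```bash
python3 - <<'E'
from h import *
W=cams.read_camera('wrist')
a=px2w(W,(338/1.2,298/1.2),.02);print(a);to([a[0],a[1],.005])
E
```

```text
[0.4374 0.0678 0.02  ]
  offset to [0.4374 0.0678 0.005 ] : [0.0418 0.2311 3.4631]
```

```bash
cat >> h.py <<'E'
def avg(n=6):
    P=[]
    for _ in range(n):
        P.append(robot.read_state()['tool_pos']); cams.read_camera('wrist')
    P=np.array(P); print('avg',P.mean(0),'sd',P.std(0)); return P.mean(0)
E
python3 - <<'E'
from h import *
st();avg(8)
E
```

```text
t 6.025 p [0.4352 0.0671 0.0396] yaw 98.07436369278015 open 0.04491231984286545 F [0.6998 0.6298 0.8374] q6 -0.1046128475584591
avg [0.4359 0.0671 0.0402] sd [0.0004 0.     0.0004]
```

Call:
step_arm([
  {"offset": [0,0,1.5],"roll": 0},
  {"offset": [0,0,1.2],"roll": 0},
  {"offset": [0,0,0.8],"roll": 0},
  {"offset": [0,0,0],"roll": 0},
  {"offset": [0,0,0],"roll": 0},
])

```text
t: 7.05
tool_pos: [0.4348, 0.067, 0.0037]
orientation: [2.059, 2.372, 0.0]
force: [-0.5, -0.4, -0.3]
opening: 0.045
```

Call:
step_arm([
  {"offset": [0,0,0],"roll": 0},
  {"offset": [0,0,0],"roll": 0},
  {"offset": [0,0,0],"roll": 0},
  {"offset": [0,0,0],"roll": 0},
  {"offset": [0,0,0],"roll": 0},
], fingers=1.5, grip_force=4)

```text
t: 7.68
tool_pos: [0.4348, 0.067, 0.0039]
orientation: [2.059, 2.372, 0.0]
force: [-0.3, -0.2, 2.0]
opening: 0.0203
```

```bash
python3 - <<'E'
from h import *
st(); to([.6437,.0395,.005]);to([.584,.031,.005])
E
```

```text
t 7.675 p [0.4348 0.067  0.0039] yaw 98.0788452670365 open 0.020272732770422686 F [-0.3471 -0.2159  1.9893] q6 -0.10466855492666263
  offset to [0.6437 0.0395 0.005 ] : [-5.6619 20.2914 -0.106 ]
  offset to [0.584 0.031 0.005] : [-5.6645 14.2611 -0.1084]
```

Call:
step_arm([
  {"offset": [-0.3,0.7,0],"roll": 0},
  {"offset": [-0.7,1.76,0],"roll": 0},
  {"offset": [-0.94,2.36,0],"roll": 0},
  {"offset": [-0.94,2.36,0],"roll": 0},
  {"offset": [-0.94,2.36,0],"roll": 0},
  {"offset": [-0.94,2.36,0],"roll": 0},
  {"offset": [-0.6,1.56,0],"roll": 0},
  {"offset": [-0.3,0.8,0],"roll": 0},
  {"offset": [0,0,0],"roll": 0},
  {"offset": [0,0,0],"roll": 0},
])

```text
t: 8.93
tool_pos: [0.5835, 0.0311, 0.0035]
orientation: [-2.059, -2.372, 0.0]
force: [-0.1, 0.7, 0.6]
opening: 0.0199
```

```bash
python3 - <<'E'
from h import *
st(); to([.6437,.0395,.005])
W=cams.read_camera('wrist');save(W,'w3.png',k=1.2)
E
```

```text
t 8.925 p [0.5835 0.0311 0.0035] yaw 98.08223953662488 open 0.019880386607974067 F [-0.0706  0.7149  0.6157] q6 -0.17552220643287586
  offset to [0.6437 0.0395 0.005 ] : [-0.0148  6.0809 -0.1488]
```

View pics/w3.png

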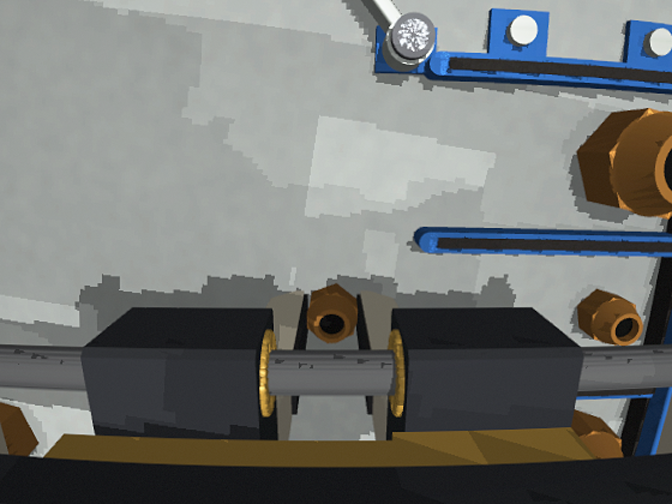

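Call:
step_arm([
  {"offset": [0,0.8,0],"roll": 0},
  {"offset": [0,1.5,0],"roll": 0},
  {"offset": [0,1.5,0],"roll": 0},
  {"offset": [0,1.5,0],"roll": 0},
  {"offset": [0,0.78,0],"roll": 0},
  {"offset": [0,0,0],"roll": 0},
  {"offset": [0,0,0],"roll": 0},
  {"offset": [0,0,0],"roll": 0},
])

```text
t: 9.98
tool_pos: [0.6435, 0.0396, 0.0036]
orientation: [-2.059, -2.372, 0.0]
force: [-0.5, 1.2, 0.1]
opening: 0.0198
```

Call:
step_arm([
  {"offset": [0,0,0],"roll": 0},
  {"offset": [0,0,0],"roll": 0},
  {"offset": [0,0,0],"roll": 0},
  {"offset": [0,0,-2],"roll": 0},
  {"offset": [0,0,-4],"roll": 0},
  {"offset": [0,0,-4],"roll": 0},
  {"offset": [0,0,0],"roll": 0},
], fingers=3.2)

```text
t: 10.85
tool_pos: [0.6477, 0.0395, 0.1105]
orientation: [2.054, 2.367, 0.01]
force: [0.5, 0.1, 0.6]
opening: 0.0323
```

Call:
step_arm([
  {"offset": [-2,-3,0],"roll": 0},
  {"offset": [-3.33,-4.4,0],"roll": 0},
  {"offset": [-3.33,-4.4,0],"roll": 0},
  {"offset": [-3.33,-4.4,0],"roll": 0},
  {"offset": [-3.3,-4.4,0],"roll": 0},
  {"offset": [0,0,0],"roll": 0},
  {"offset": [0,0,4],"roll": 0},
  {"offset": [0,0,2],"roll": 0},
  {"offset": [0,0,0],"roll": 0},
  {"offset": [0,0,0],"roll": 0},
], fingers=5.2)

```text
t: 12.1
tool_pos: [0.4624, -0.1406, 0.0446]
orientation: [2.058, 2.372, 0.001]
force: [0.6, -0.5, -0.1]
opening: 0.0518
```

```bash
python3 - <<'E'
from h import *
st()
W=cams.read_camera('wrist');save(W,'w4.png',k=1.2);T=cams.read_camera('top')
hsv=cv2.cvtColor(W['pixels'],cv2.COLOR_RGB2HSV)
m=cv2.inRange(hsv,(5,110,40),(20,255,255));n,l,s,c=cv2.connectedComponentsWithStats(m)
print([(s[i][:5].tolist(),px2w(W,c[i],.012)[:2]) for i in range(1,n) if 100<s[i][4]<4000])
print([(round(r['score'],2),px2w(W,r['xy'],0)[:2]) for r in cams.pinpoint(W,'nut_medium')])
hsv=cv2.cvtColor(T['pixels'],cv2.COLOR_RGB2HSV)
m=cv2.inRange(hsv,(5,110,40),(20,255,255));n,l,s,c=cv2.connectedComponentsWithStats(m)
print([(s[i][:5].tolist(),px2w(T,c[i],.010)[:2]) for i in range(1,n) if 12<s[i][4]<300])
to([.461,-.141,.005])
E
```

```text
t 12.1 p [ 0.4624 -0.1406  0.0446] yaw 98.10937587411308 open 0.051817588070256236 F [ 0.6267 -0.4716 -0.0918] q6 -0.5430718514397996
[([198, 42, 79, 81, 3511], array([ 0.4306, -0.0563])), ([247, 217, 54, 54, 1722], array([ 0.4618, -0.1413])), ([133, 274, 29, 72, 843], array([ 0.3878, -0.197 ])), ([392, 274, 28, 73, 831], array([ 0.5517, -0.174 ]))]
[(0.83, array([ 0.4634, -0.1443]))]
[([264, 165, 9, 10, 55], array([ 0.7047, -0.0175])), ([221, 166, 12, 15, 101], array([0.6898, 0.109 ])), ([245, 169, 6, 6, 26], array([0.6973, 0.0456])), ([246, 187, 6, 6, 24], array([0.6417, 0.0404])), ([274, 256, 11, 13, 79], array([ 0.4297, -0.0558])), ([476, 270, 13, 3, 15], array([ 0.4104, -0.6778])), ([487, 280, 6, 21, 77], array([ 0.3529, -0.6994])), ([391, 302, 6, 11, 47], array([ 0.3024, -0.4008])), ([490, 302, 9, 40, 153], array([ 0.2572, -0.714 ])), ([393, 320, 9, 33, 158], array([ 0.2149, -0.4142])), ([398, 343, 98, 17, 187], array([ 0.1683, -0.5549])), ([35, 369, 9, 9, 64], array([0.0626, 0.6688])), ([45, 369, 10, 9, 61], array([0.0649, 0.6326])), ([57, 371, 3, 6, 13], array([0.0663, 0.6063])), ([36, 380, 9, 9, 60], array([0.0276, 0.6652])), ([46, 381, 14, 11, 91], array([0.0291, 0.6214])), ([37, 391, 17, 12, 122], array([-0.0085,  0.6483])), ([55, 395, 5, 7, 23], array([-0.0091,  0.6067])), ([35, 404, 9, 10, 62], array([-0.0485,  0.6687])), ([45, 405, 10, 9, 60], array([-0.0449,  0.632 ])), ([56, 407, 4, 6, 16], array([-0.0437,  0.6054]))]
  offset to [ 0.461 -0.141  0.005] : [ 0.0237 -0.1688  3.9965]
```

View pics/w4.png

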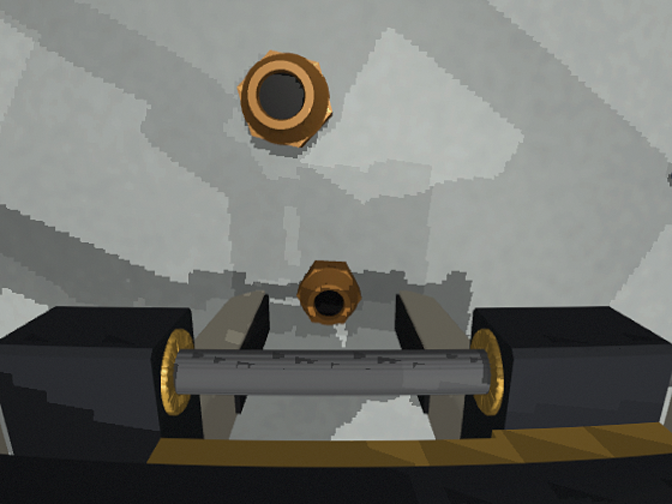

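Small is in the middle lane at (0.642, 0.040), about 28 mm deep. The medium nut, at (330,293) in the picture, has its corners toward the pads, so I roll 30° to grip it on the flats.

Call:
step_arm([
  {"offset": [0,0,0],"roll": 0.174},
  {"offset": [0,0,0],"roll": 0.174},
  {"offset": [0,0,0],"roll": 0.174},
  {"offset": [0,0,2],"roll": 0},
  {"offset": [0,0,1.5],"roll": 0},
  {"offset": [0,0,0.5],"roll": 0},
  {"offset": [0,0,0],"roll": 0},
  {"offset": [0,0,0],"roll": 0},
])

```text
t: 13.25
tool_pos: [0.462, -0.141, 0.0043]
orientation: [2.601, 1.76, 0.001]
force: [-0.6, 0.5, -0.7]
opening: 0.0521
```

Call:
step_arm([
  {"offset": [0,0,0],"roll": 0},
  {"offset": [0,0,0],"roll": 0},
  {"offset": [0,0,0],"roll": 0},
  {"offset": [0,0,0],"roll": 0},
  {"offset": [0,0,0],"roll": 0},
], fingers=2.2, grip_force=6)

```text
t: 13.88
tool_pos: [0.4617, -0.1408, 0.0038]
orientation: [2.602, 1.761, 0.0]
force: [-0.6, 0.0, 1.4]
opening: 0.0269
```

Call:
step_arm([
  {"offset": [0,0,0],"roll": -0.1},
  {"offset": [0,0,0],"roll": -0.14},
  {"offset": [0,0,0],"roll": -0.14},
  {"offset": [0,0,0],"roll": -0.142},
  {"offset": [0,0,0],"roll": 0},
  {"offset": [0,0,0],"roll": 0},
])

```text
t: 14.62
tool_pos: [0.4617, -0.1408, 0.0038]
orientation: [2.063, 2.369, 0.0]
force: [-0.4, 0.4, 2.9]
opening: 0.0268
```

```bash
python3 - <<'E'
from h import *
st()
x=np.array([.99,.139]);m=np.array([.6229,-.0284])
for d in(-.035,.030): w=m+d*x; to([*w,.005])
E
```

```text
t 14.625 p [ 0.4617 -0.1408  0.0038] yaw 97.89941345201119 open 0.026844612748173628 F [-0.4013  0.4041  2.8754] q6 -0.5402311602140584
  offset to [ 0.5883 -0.0333  0.005 ] : [ 8.9164 14.0168 -0.1172]
  offset to [ 0.6526 -0.0242  0.005 ] : [ 8.9269 20.5149 -0.1153]
```

Call:
step_arm([
  {"offset": [0.5,0.8,0],"roll": 0},
  {"offset": [1.1,1.7,0],"roll": 0},
  {"offset": [1.4,2.2,0],"roll": 0},
  {"offset": [1.4,2.2,0],"roll": 0},
  {"offset": [1.4,2.2,0],"roll": 0},
  {"offset": [1.4,2.2,0],"roll": 0},
  {"offset": [1.1,1.7,0],"roll": 0},
  {"offset": [0.6,1.0,0],"roll": 0},
  {"offset": [0,0,0],"roll": 0},
  {"offset": [0,0,0],"roll": 0},
])

```text
t: 15.88
tool_pos: [0.5881, -0.0325, 0.0037]
orientation: [2.059, 2.372, 0.002]
force: [0.6, 2.1, 2.9]
opening: 0.0272
```

```bash
python3 - <<'E'
from h import *
st()
to([.6526,-.0242,.005])
E
```

```text
t 15.875 p [ 0.5881 -0.0325  0.0037] yaw 98.06531522029464 open 0.0272176276108724 F [0.5775 2.1158 2.853 ] q6 -0.2837439899872267
  offset to [ 0.6526 -0.0242  0.005 ] : [-0.0848  6.5072 -0.1204]
```

Call:
step_arm([
  {"offset": [-0.08,0.9,0],"roll": 0},
  {"offset": [0,1.6,0],"roll": 0},
  {"offset": [0,1.6,0],"roll": 0},
  {"offset": [0,1.6,0],"roll": 0},
  {"offset": [0,0.8,0],"roll": 0},
  {"offset": [0,0,0],"roll": 0},
  {"offset": [0,0,0],"roll": 0},
  {"offset": [0,0,0],"roll": 0},
])

```text
t: 16.88
tool_pos: [0.6514, -0.0247, 0.0033]
orientation: [-2.059, -2.372, 0.001]
force: [0.4, -1.0, -1.8]
opening: 0.0272
```

Call:
step_arm([
  {"offset": [0,0,0],"roll": 0},
  {"offset": [0,0,0],"roll": 0},
  {"offset": [0,0,0],"roll": 0},
  {"offset": [0,0,-2],"roll": 0},
  {"offset": [0,0,-4],"roll": 0},
  {"offset": [0,0,-4],"roll": 0},
  {"offset": [0,0,0],"roll": 0},
], fingers=3.3)

```text
t: 17.75
tool_pos: [0.6558, -0.025, 0.1106]
orientation: [2.054, 2.366, 0.009]
force: [0.1, -0.2, 0.2]
opening: 0.033
```

Call:
step_arm([
  {"offset": [0,-3.4,0],"roll": 0},
  {"offset": [0,-5,0],"roll": 0},
  {"offset": [0,-5,0],"roll": 0},
  {"offset": [0,-5,0],"roll": 0},
  {"offset": [0,-4,0],"roll": 0},
  {"offset": [0,0,0],"roll": 0},
  {"offset": [0,0,4],"roll": 0},
  {"offset": [0,0,0],"roll": 0},
  {"offset": [0,0,0],"roll": 0},
  {"offset": [0,0,0],"roll": 0},
], fingers=6.5)

```text
t: 19.0
tool_pos: [0.4316, -0.0563, 0.0651]
orientation: [2.058, 2.371, 0.001]
force: [1.1, 0.0, -0.2]
opening: 0.0649
```

```bash
cat > look.py <<'E'
from h import *
def blobs(p,z=.011,lo=12,hi=300):
    hsv=cv2.cvtColor(p['pixels'],cv2.COLOR_RGB2HSV)
    m=cv2.inRange(hsv,(5,110,40),(20,255,255));n,l,s,c=cv2.connectedComponentsWithStats(m)
    for i in range(1,n):
        w=px2w(p,c[i],z)
        if lo<s[i][4]<hi and .35<w[0]<.8 and -.2<w[1]<.2: print(s[i][:5],w[:2])
E
python3 - <<'E'
from look import *
st()
W=cams.read_camera('wrist');save(W,'w5.png',k=1.2);T=cams.read_camera('top')
blobs(W,.016,500,9000);print();blobs(T)
E
```

```text
t 19.0 p [ 0.4316 -0.0563  0.0651] yaw 98.09071807536392 open 0.06494809564567804 F [ 1.133   0.0425 -0.1879] q6 -0.3888735864765255
[ 242  198   65   68 2522] [ 0.4306 -0.0549]
[420 273  33  73 906] [ 0.5504 -0.0955]
[ 159  351  401   39 7654] [ 0.5185 -0.1514]

[264 165   9  10  55] [ 0.7049 -0.0177]
[220 166  13  15 103] [0.6897 0.109 ]
[245 169   6   6  27] [0.6972 0.0455]
[267 184   9   9  53] [ 0.6499 -0.0274]
[246 187   6   6  24] [0.6416 0.0403]
```

View pics/w5.png

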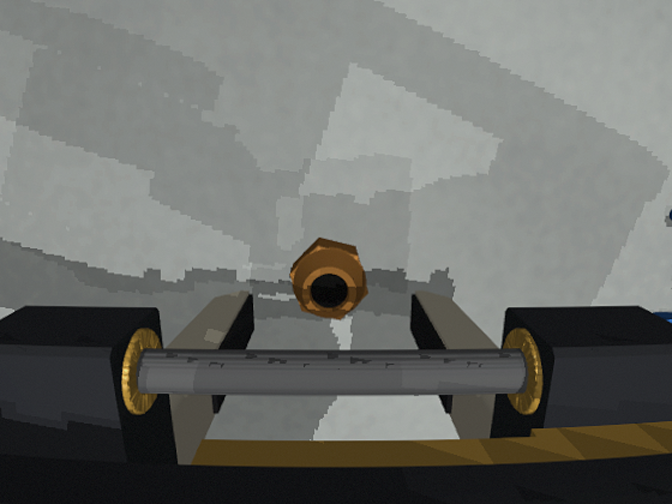

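Medium is in the right lane at (0.650, -0.027), about 28 mm deep. The large nut, at (328,280), is turned about 14° from the pads, so I roll to match.

Call:
step_arm([
  {"offset": [0,0,0],"roll": -0.12},
  {"offset": [0,0,0],"roll": -0.12},
  {"offset": [0,0,3],"roll": 0},
  {"offset": [0,0,2],"roll": 0},
  {"offset": [0,0,1],"roll": 0},
  {"offset": [0,0,0],"roll": 0},
  {"offset": [0,0,0],"roll": 0},
])

```text
t: 19.98
tool_pos: [0.4311, -0.0563, 0.0046]
orientation: [1.76, 2.601, 0.001]
force: [-0.7, 0.5, 0.4]
opening: 0.0651
```

Call:
step_arm([
  {"offset": [0,0,0],"roll": 0},
  {"offset": [0,0,0],"roll": 0},
  {"offset": [0,0,0],"roll": 0},
  {"offset": [0,0,0],"roll": 0},
  {"offset": [0,0,0],"roll": 0},
  {"offset": [0,0,0],"roll": 0},
], fingers=3.0, grip_force=9)

```text
t: 20.72
tool_pos: [0.4303, -0.0561, 0.0038]
orientation: [1.761, 2.602, -0.0]
force: [-1.6, 0.2, 4.6]
opening: 0.0364
```

Call:
step_arm([
  {"offset": [0,0,0],"roll": 0.06},
  {"offset": [0,0,0],"roll": 0.12},
  {"offset": [0,0,0],"roll": 0.06},
  {"offset": [0,0,0],"roll": 0},
  {"offset": [0,0,0],"roll": 0},
])

```text
t: 21.35
tool_pos: [0.4306, -0.0562, 0.0038]
orientation: [2.057, 2.373, 0.0]
force: [1.6, -0.6, 2.0]
opening: 0.0361
```

```bash
python3 - <<'E'
from h import *
st()
x=np.array([.99,.139]);m=np.array([.6051,.0984])
for d in(-.05,.015,.024): w=m+d*x; to([*w,.005])
E
```

```text
t 21.35 p [ 0.4306 -0.0562  0.0038] yaw 98.1585637905913 open 0.03610155018235361 F [ 1.6288 -0.5937  1.9581] q6 -0.39032024853762326
  offset to [0.5556 0.0915 0.005 ] : [12.8454 14.4686 -0.1155]
  offset to [0.62   0.1005 0.005 ] : [12.8265 20.9667 -0.1116]
  offset to [0.6289 0.1017 0.005 ] : [12.8239 21.8664 -0.1111]
```

Call:
step_arm([
  {"offset": [0.5,0.6,0],"roll": 0},
  {"offset": [1.1,1.3,0],"roll": 0},
  {"offset": [1.6,1.8,0],"roll": 0},
  {"offset": [1.6,1.8,0],"roll": 0},
  {"offset": [1.6,1.8,0],"roll": 0},
  {"offset": [1.6,1.8,0],"roll": 0},
  {"offset": [1.6,1.8,0],"roll": 0},
  {"offset": [1.6,1.8,0],"roll": 0},
  {"offset": [1.1,1.2,0],"roll": 0},
  {"offset": [0.54,0.57,0],"roll": 0},
  {"offset": [0,0,0],"roll": 0},
  {"offset": [0,0,0],"roll": 0},
])

```text
t: 22.85
tool_pos: [0.5558, 0.0919, 0.0037]
orientation: [2.059, 2.373, 0.002]
force: [1.0, 2.8, 2.8]
opening: 0.036
```

```bash
python3 - <<'E'
from h import *
st()
to([.62,.1005,.005]);to([.6275,.1015,.005])
E
```

```text
t 22.85 p [0.5558 0.0919 0.0037] yaw 98.09442351808912 open 0.035957037514998305 F [1.0264 2.7864 2.8258] q6 -0.06939757983950584
  offset to [0.62   0.1005 0.005 ] : [-0.053   6.4736 -0.1231]
  offset to [0.6275 0.1015 0.005 ] : [-0.0596  7.2302 -0.1223]
```

Call:
step_arm([
  {"offset": [-0.05,0.9,0],"roll": 0},
  {"offset": [0,1.6,0],"roll": 0},
  {"offset": [0,1.6,0],"roll": 0},
  {"offset": [0,1.5,0],"roll": 0},
  {"offset": [0,0.87,0],"roll": 0},
  {"offset": [0,0,0],"roll": 0},
  {"offset": [0,0,0],"roll": 0},
  {"offset": [0,0,0],"roll": 0},
])

```text
t: 23.85
tool_pos: [0.6191, 0.0998, 0.0033]
orientation: [-2.059, -2.372, 0.001]
force: [0.9, 0.0, -1.2]
opening: 0.0358
```

Call:
step_arm([
  {"offset": [0,0,0],"roll": 0},
  {"offset": [0,0,0],"roll": 0},
  {"offset": [0,0,0],"roll": 0},
  {"offset": [0,0,-2],"roll": 0},
  {"offset": [0,0,-4],"roll": 0},
  {"offset": [0,0,0],"roll": 0},
], fingers=4.4)

```text
t: 24.6
tool_pos: [0.6234, 0.1003, 0.0698]
orientation: [2.055, 2.368, 0.01]
force: [0.4, 0.3, -0.6]
opening: 0.0442
```

Call:
step_arm([
  {"offset": [0,-2.2,0],"roll": 0},
  {"offset": [0,-2.3,0],"roll": 0},
  {"offset": [0,0,0],"roll": 0},
  {"offset": [0,0,0],"roll": 0},
  {"offset": [0,0,0],"roll": 0},
], fingers=0)

```text
t: 25.22
tool_pos: [0.576, 0.0937, 0.064]
orientation: [2.059, 2.372, 0.001]
force: [0.2, 0.2, -0.1]
opening: 0.0011
```

```bash
python3 - <<'E'
from look import *
st()
W=cams.read_camera('wrist');save(W,'w6.png',k=1.2);T=cams.read_camera('top')
blobs(W,.016,500,9000);print();blobs(T)
x=np.array([.99,.139]);m=np.array([.6051,.0984]);w=m-.03*x;to([*w,.005])
E
```

```text
t 25.225 p [0.576  0.0937 0.064 ] yaw 98.0769004068746 open 0.0011374216948015937 F [ 0.1715  0.2487 -0.1379] q6 -0.0675623939748927
[ 315  199   63   58 2353] [0.6179 0.1029]
[ 419  198   76   66 3213] [0.6896 0.111 ]

[264 165   9  10  55] [ 0.7046 -0.0175]
[221 166   9   5  22] [0.7049 0.1129]
[245 169   6   6  25] [0.6969 0.0455]
[267 184   9   9  52] [ 0.6501 -0.0272]
[246 188   6   5  21] [0.6406 0.0398]
  offset to [0.5754 0.0942 0.005 ] : [ 0.0599 -0.0179  5.8686]
```

View pics/w6.png

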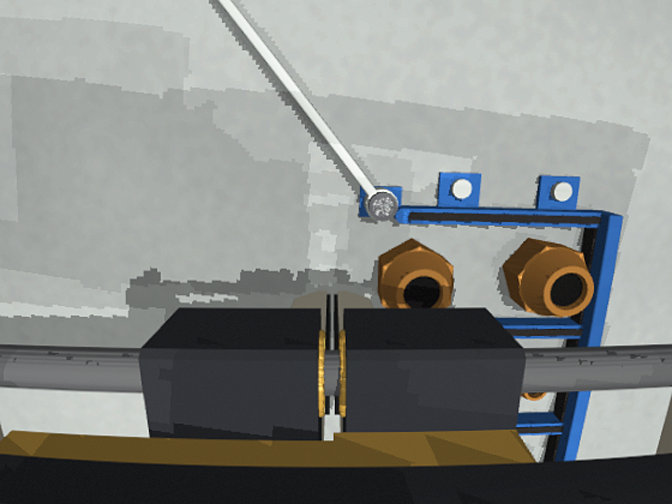

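The large nut is in the left-lane mouth at about 14 mm depth, and the bar is well clear. I push the nut in from behind with closed fingers.

Call:
step_arm([
  {"offset": [0.1,0,3],"roll": 0},
  {"offset": [0.1,0,2.4],"roll": 0},
  {"offset": [0,0,0.5],"roll": 0},
  {"offset": [0,0,0],"roll": 0},
  {"offset": [0,0.4,0],"roll": 0},
  {"offset": [0,0.5,0],"roll": 0},
  {"offset": [0,0.5,0],"roll": 0},
  {"offset": [0,0.5,0],"roll": 0},
  {"offset": [0,0.4,0],"roll": 0},
  {"offset": [0,0,0],"roll": 0},
  {"offset": [0,0,0],"roll": 0},
])

```text
t: 26.7
tool_pos: [0.5977, 0.0989, 0.0045]
orientation: [2.059, 2.372, 0.0]
force: [-0.3, -0.1, -0.1]
opening: 0.0002
```

Call:
step_arm([
  {"offset": [0,-1.5,0],"roll": 0},
  {"offset": [0,-1.5,0],"roll": 0},
  {"offset": [0,0,-4],"roll": 0},
  {"offset": [0,0,-4],"roll": 0},
  {"offset": [0,0,-2],"roll": 0},
  {"offset": [0,-2,0],"roll": 0},
  {"offset": [0,0,0],"roll": 0},
  {"offset": [0,0,0],"roll": 0},
])

```text
t: 27.7
tool_pos: [0.548, 0.0918, 0.1039]
orientation: [-2.059, -2.372, 0.001]
force: [0.3, -0.5, -0.1]
opening: 0.0005
```

```bash
python3 - <<'E'
from look import *
st()
W=cams.read_camera('wrist');save(W,'w7.png',k=1.2);T=cams.read_camera('top');S=cams.read_camera('side')
blobs(W,.016,300,9000);print();blobs(T)
for p,n in((W,'w'),(T,'t'),(S,'s')): print(n,[(round(r['score'],2),r['xy'],px2w(p,r['xy'],.0305)[:2]) for r in cams.pinpoint(p,'gate_grip')])
x=np.array([.99,.139]);y=np.array([-.139,.99]);o=np.array([.614,.035]);h=o-.008*x+.102*y;print('hinge',h)
for p in(T,S):
  for r in cams.pinpoint(p,'gate_grip')[:1]:
    d=px2w(p,r['xy'],.0305)[:2]-h;print(np.hypot(*d),np.arctan2(-d@x,-d@y))
E
```

```text
t 27.7 p [0.548  0.0918 0.1039] yaw 98.0744074444233 open 0.0005186161758805705 F [ 0.2632 -0.4533 -0.0693] q6 -0.06722192631390514
[ 361  191   57   60 2019] [0.6301 0.1014]
[ 434  191   66   56 2326] [0.6894 0.1107]
[280 275   6  73 340] [0.5645 0.0171]

[264 165   9  10  54] [ 0.7048 -0.0176]
[220 167  13  12  93] [0.691  0.1094]
[245 169   6   6  25] [0.6971 0.0454]
[267 184   9   9  50] [ 0.6496 -0.0276]
[246 187   6   6  24] [0.6416 0.0403]
w []
t [(0.7, [250.8, 200.0], array([0.609, 0.031]))]
s [(0.75, [297.1, 287.6], array([0.4811, 0.2421])), (0.41, [258.0, 228.3], array([0.6087, 0.0689]))]
hinge [0.5919 0.1349]
0.10528637150455822 -0.0235409416764222
0.1541739150783036 2.4792665579698103
```

View pics/w7.png

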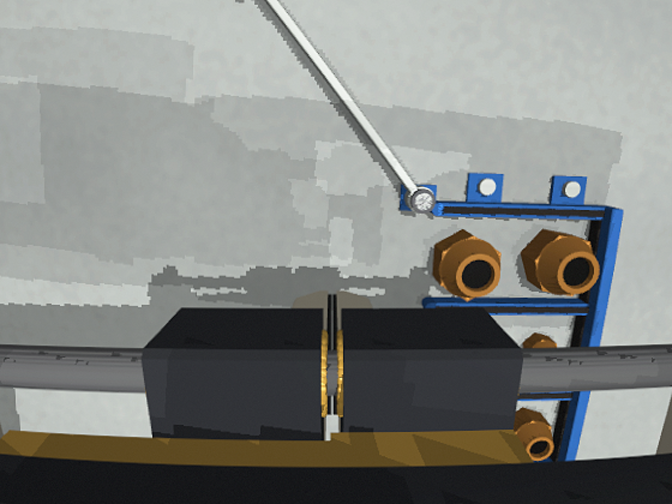

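Large is at (0.630, 0.1015), about 25 mm deep, which leaves only about 5 mm of margin. I push it 5 mm further.

Call:
step_arm([
  {"offset": [0,1.5,4],"roll": 0},
  {"offset": [0,0,4],"roll": 0},
  {"offset": [0,0,1.9],"roll": 0},
  {"offset": [0,1.5,0],"roll": 0},
  {"offset": [0,1.2,0],"roll": 0},
  {"offset": [0,0.5,0],"roll": 0},
  {"offset": [0,0.5,0],"roll": 0},
  {"offset": [0,0.3,0],"roll": 0},
  {"offset": [0,0,0],"roll": 0},
  {"offset": [0,0,0],"roll": 0},
])

```text
t: 29.35
tool_pos: [0.6026, 0.0995, 0.0056]
orientation: [2.059, 2.372, 0.0]
force: [-0.0, -0.6, -0.3]
opening: 0.0005
```

Call:
step_arm([
  {"offset": [0,-1.5,0],"roll": 0},
  {"offset": [0,-2,0],"roll": 0},
  {"offset": [0,0,-4],"roll": 0},
  {"offset": [0,0,-4],"roll": 0},
  {"offset": [0,0,-4],"roll": 0},
  {"offset": [0,-5,0],"roll": 0},
  {"offset": [5,-4,0],"roll": 0},
  {"offset": [5,0,0],"roll": 0},
  {"offset": [0,0,0],"roll": 0},
  {"offset": [0,0,0],"roll": 0},
])

```text
t: 30.6
tool_pos: [0.466, 0.1797, 0.1258]
orientation: [2.058, 2.373, 0.0]
force: [0.9, 0.2, 0.9]
opening: 0.0009
```

```bash
python3 - <<'E'
from look import *
st()
W=cams.read_camera('wrist');save(W,'w8.png',k=1.2);T=cams.read_camera('top');S=cams.read_camera('side')
blobs(W,.016,300,9000);print();blobs(T)
x=np.array([.99,.139]);y=np.array([-.139,.99]);o=np.array([.614,.035]);h=o-.008*x+.102*y
for p,n in((W,'w'),(T,'t'),(S,'s')):
  for r in cams.pinpoint(p,'gate_grip'):
    g=px2w(p,r['xy'],.0305)[:2];d=g-h;print(n,round(r['score'],2),r['xy'],g,np.hypot(*d),np.arctan2(-d@x,-d@y))
E
```

```text
t 30.6 p [0.466  0.1797 0.1258] yaw 98.13609324813335 open 0.0009254651789296019 F [0.9208 0.2481 0.9212] q6 0.12385324340975916
[267 275   7  73 331] [0.4739 0.091 ]
[280 275   6  73 343] [0.4851 0.0919]
[487 323  52  21 532] [0.6994 0.0958]
[432 326  47  23 545] [0.643  0.0865]
[480 359  27  24 453] [0.692  0.0531]

[264 165   9  10  55] [ 0.7049 -0.0177]
[221 166  12  15 102] [0.6897 0.1088]
[245 169   6   6  24] [0.6969 0.0454]
[267 184   9   9  53] [ 0.6499 -0.0274]
[223 186  13  12  99] [0.6345 0.0995]
[246 187   6   6  24] [0.6416 0.0403]
w 0.76 [304.9, 122.4] [0.4776 0.2497] 0.16205975356010602 2.497821789474549
s 0.86 [298.4, 291.2] [0.4766 0.2515] 0.16404162631336366 2.501424372032671
s 0.23 [247.9, 229.9] [0.63   0.0799] 0.066848998535497 -0.46621211718053035
```

View pics/w8.png

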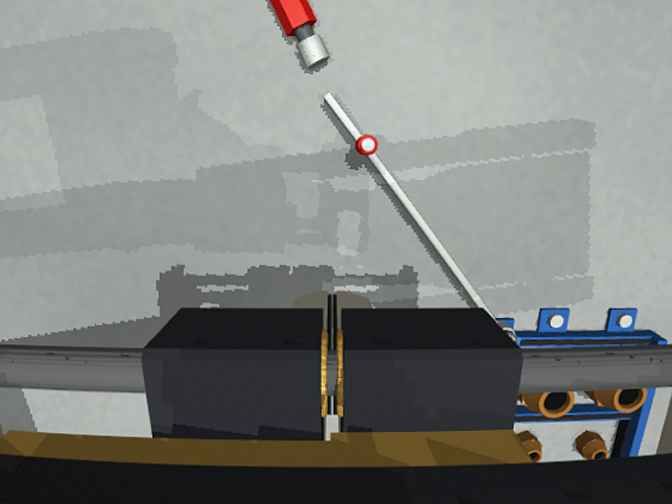

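The large nut is now at about (0.6345, 0.100), 29 mm deep. The gate grip is at (0.477, 0.2505), q≈2.50, with the gauge just beyond the bar's tip. I straddle the grip with the jaws along its tangent and sweep it round.

Call:
step_arm([
  {"offset": [3.4,1.0,0],"roll": 0},
  {"offset": [3.4,1.1,0],"roll": 0},
  {"offset": [0,0,0],"roll": 0.182},
  {"offset": [0,0,0],"roll": 0.182},
  {"offset": [0,0,0],"roll": 0.182},
  {"offset": [0,0,0],"roll": 0.182},
  {"offset": [0,0,0],"roll": 0.182},
  {"offset": [0,0,0],"roll": 0.182},
  {"offset": [0,0,0],"roll": 0.182},
  {"offset": [0,0,0],"roll": 0.182},
  {"offset": [0,0,0],"roll": 0.182},
], fingers=3.2)

```text
t: 32.28
tool_pos: [0.4773, 0.2497, 0.1255]
orientation: [3.14, 0.105, -0.0]
force: [-0.0, 0.2, 0.8]
opening: 0.0325
```

Call:
step_arm([
  {"offset": [0,0,0],"roll": 0.182},
  {"offset": [0,0,0],"roll": 0.182},
  {"offset": [0,0,0],"roll": 0.182},
  {"offset": [0,0,4],"roll": 0},
  {"offset": [0,0,1],"roll": 0},
  {"offset": [0,0,0],"roll": 0},
  {"offset": [0,0,0],"roll": 0},
])

```text
t: 33.15
tool_pos: [0.478, 0.2505, 0.077]
orientation: [-3.053, 0.735, -0.002]
force: [0.3, -0.4, 0.1]
opening: 0.0322
```

```bash
python3 - <<'E'
from look import *
st()
W=cams.read_camera('wrist');save(W,'w9.png',k=1.2);S=cams.read_camera('side')
for p,n in((W,'w'),(S,'s')):
  for r in cams.pinpoint(p,'gate_grip'):
    g=px2w(p,r['xy'],.0305)[:2];print(n,round(r['score'],2),r['xy'],g)
to([.4772,.2505,.031])
E
```

```text
t 33.15 p [0.478  0.2505 0.077 ] yaw -27.053366763702563 open 0.032172322542512385 F [ 0.3258 -0.4143  0.1094] q6 2.430655999590729
w 0.79 [278.7, 234.8] [0.4764 0.2512]
s 0.75 [298.5, 291.4] [0.4763 0.252 ]
  offset to [0.4772 0.2505 0.031 ] : [-0.0574  0.0331  4.5738]
```

View pics/w9.png

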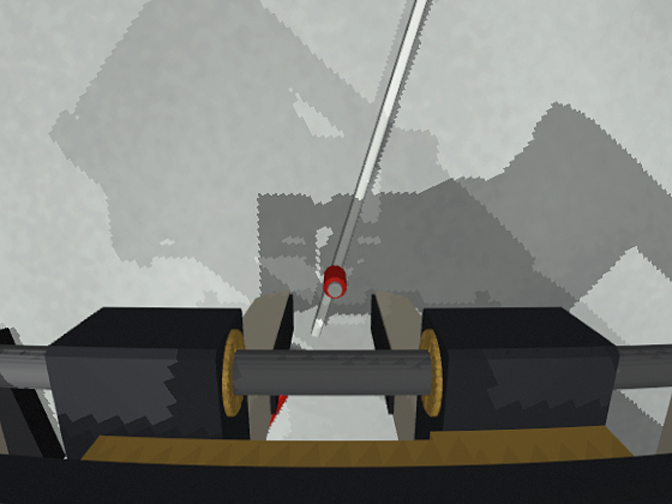

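The grip is centred between the jaws at (335,282). I work out the arc in tool axes.

Call:
step_arm([
  {"offset": [-0.1,0,2.6],"roll": 0},
  {"offset": [0,0,2],"roll": 0},
  {"offset": [0,0,0],"roll": 0},
  {"offset": [0,0,0],"roll": 0},
], fingers=2.2)

```text
t: 33.85
tool_pos: [0.4768, 0.251, 0.0307]
orientation: [-3.054, 0.735, -0.002]
force: [-0.6, 0.0, -0.1]
opening: 0.0219
```

```bash
cat > arc.py <<'E'
from h import *
X=np.array([.99,.139]);Y=np.array([-.139,.99]);H=np.array([.614,.035])-.008*X+.102*Y
def arc(qs,r=.1645):
    s,R,yaw=pose();p=np.array(s['tool_pos'])[:2]
    for q in qs:
        g=H+r*(-np.sin(q)*X-np.cos(q)*Y); d=g-p
        ex=np.array([np.cos(yaw),np.sin(yaw)]);ey=np.array([np.sin(yaw),-np.cos(yaw)])
        o=np.round(np.array([d@ex,d@ey])*100,2); p=p+(o[0]*ex+o[1]*ey)/100
        want=np.radians(98)-q; roll=np.round(np.clip(yaw-want,-.17,0),3) # yaw grows as q falls
        yaw-=roll; print(f'{q:.2f} {{"offset": [{o[0]:g}, {o[1]:g}, 0], "roll": {roll:g}}},')
    print(p,np.degrees(yaw))
def gq():
    s,R,y=pose();d=np.array(s['tool_pos'])[:2]-H;print('q tcp',np.arctan2(-d@X,-d@Y),'r',np.hypot(*d))
E
python3 - <<'E'
from arc import *
st();gq();arc(np.r_[2.46,np.linspace(2.35,1.25,11)])
E
```

```text
t 33.85 p [0.4768 0.251  0.0307] yaw -27.05288427686446 open 0.021919799756735203 F [-0.5693  0.0215 -0.0572] q6 2.4322889972293775
q tcp 2.500050819967729 r 0.1634924461013034
2.46 {"offset": [-0.28, 0.6, 0], "roll": 0},
2.35 {"offset": [-0.4, 1.76, 0], "roll": 0},
2.24 {"offset": [-0.21, 1.8, 0], "roll": 0},
2.13 {"offset": [-0, 1.81, 0], "roll": -0.053},
2.02 {"offset": [0.1, 1.8, 0], "roll": -0.11},
1.91 {"offset": [0.1, 1.81, 0], "roll": -0.11},
1.80 {"offset": [0.09, 1.8, 0], "roll": -0.11},
1.69 {"offset": [0.1, 1.81, 0], "roll": -0.11},
1.58 {"offset": [0.1, 1.8, 0], "roll": -0.11},
1.47 {"offset": [0.1, 1.81, 0], "roll": -0.11},
1.36 {"offset": [0.1, 1.81, 0], "roll": -0.11},
1.25 {"offset": [0.1, 1.8, 0], "roll": -0.11},
[0.4446 0.0618] 26.404078008841342
```

Call:
step_arm([
  {"offset": [-0.28,0.6,0],"roll": 0},
  {"offset": [-0.4,1.76,0],"roll": 0},
  {"offset": [-0.2,1.8,0],"roll": 0},
  {"offset": [0,1.8,0],"roll": -0.05},
  {"offset": [0.1,1.8,0],"roll": -0.11},
  {"offset": [0.1,1.8,0],"roll": -0.11},
  {"offset": [0.1,1.8,0],"roll": -0.11},
  {"offset": [0.1,1.8,0],"roll": -0.11},
  {"offset": [0.1,1.8,0],"roll": -0.11},
  {"offset": [0.1,1.8,0],"roll": -0.11},
  {"offset": [0.1,1.8,0],"roll": -0.11},
  {"offset": [0.1,1.8,0],"roll": -0.11},
])

```text
t: 35.35
tool_pos: [0.444, 0.0614, 0.0304]
orientation: [3.058, 0.718, 0.002]
force: [0.1, 1.3, -0.5]
opening: 0.0217
```

```bash
python3 - <<'E'
from arc import *
cams.read_camera('top')
W=cams.read_camera('wrist');st();gq()
for r in cams.pinpoint(W,'gate_grip')[:2]:
    g=px2w(W,r['xy'],.0305)[:2];d=g-H;print(r['score'],r['xy'],g,np.hypot(*d),np.arctan2(-d@X,-d@Y))
arc(np.r_[np.linspace(1.14,.15,10),.08])
E
```

```text
t 35.45 p [0.4447 0.0608 0.0306] yaw 26.217467952165066 open 0.0221136266062796 F [-0.2016  0.4982  1.5824] q6 1.1351726427649378
q tcp 1.2440641967981936 r 0.16480259747320805
0.55 [264.0, 254.4] [0.4452 0.0676] 0.1613611443613429 1.2801092929189695
1.14 {"offset": [0.15, 1.79, 0], "roll": -0.116},
1.03 {"offset": [0.1, 1.81, 0], "roll": -0.11},
0.92 {"offset": [0.1, 1.8, 0], "roll": -0.11},
0.81 {"offset": [0.1, 1.81, 0], "roll": -0.11},
0.70 {"offset": [0.1, 1.8, 0], "roll": -0.11},
0.59 {"offset": [0.1, 1.81, 0], "roll": -0.11},
0.48 {"offset": [0.09, 1.8, 0], "roll": -0.11},
0.37 {"offset": [0.1, 1.81, 0], "roll": -0.11},
0.26 {"offset": [0.1, 1.8, 0], "roll": -0.11},
0.15 {"offset": [0.1, 1.81, 0], "roll": -0.11},
0.08 {"offset": [0.04, 1.15, 0], "roll": -0.07},
[ 0.6017 -0.0293] 93.41493022893417
```

The bar is following, about 6 mm behind the TCP as expected.

Call:
step_arm([
  {"offset": [0.15,1.8,-0.2],"roll": -0.116},
  {"offset": [0.1,1.8,0],"roll": -0.11},
  {"offset": [0.1,1.8,0],"roll": -0.11},
  {"offset": [0.1,1.8,0],"roll": -0.11},
  {"offset": [0.1,1.8,0],"roll": -0.11},
  {"offset": [0.1,1.8,0],"roll": -0.11},
  {"offset": [0.1,1.8,0],"roll": -0.11},
  {"offset": [0.1,1.8,0],"roll": -0.11},
  {"offset": [0.1,1.8,0],"roll": -0.11},
  {"offset": [0.1,1.8,0],"roll": -0.11},
  {"offset": [0.04,1.1,0],"roll": -0.07},
  {"offset": [0,0,0],"roll": 0},
])

```text
t: 37.0
tool_pos: [0.6011, -0.0273, 0.0319]
orientation: [2.153, 2.288, 0.001]
force: [0.7, -0.9, 0.7]
opening: 0.0223
```

```bash
python3 - <<'E'
from arc import *
cams.read_camera('top')
W=cams.read_camera('wrist');st();gq();save(W,'w10.png',k=1.2)
for r in cams.pinpoint(W,'gate_grip')[:2]:
    g=px2w(W,r['xy'],.0305)[:2];d=g-H;print(r['score'],r['xy'],g,np.hypot(*d),np.arctan2(-d@X,-d@Y))
E
```

```text
t 37.1 p [ 0.6002 -0.0275  0.0316] yaw 93.46879787859972 open 0.021869932332096186 F [0.1404 0.42   0.1634] q6 -0.19169823690113258
q tcp 0.08826962612208945 r 0.1625428427489678
0.91 [267.5, 266.7] [ 0.597  -0.0309] 0.1658715546584734 0.10854640536631936
```

View pics/w10.png

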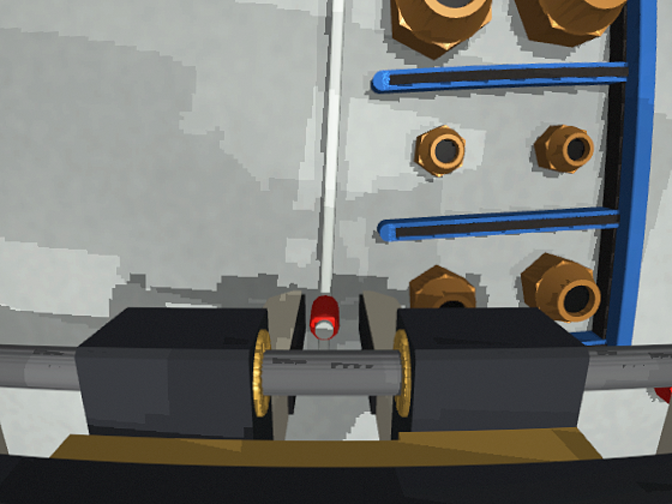

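All nuts are visible and well inside, and the bar is about 0.11 rad from shut. I raise slightly to clear the medium nut's top and close the rest gently.

Call:
step_arm([
  {"offset": [0,0,-0.3],"roll": 0},
  {"offset": [0,0.6,0],"roll": -0.04},
  {"offset": [0,0.6,0],"roll": -0.04},
  {"offset": [0,0.3,0],"roll": 0},
  {"offset": [0,0.2,0],"roll": 0},
  {"offset": [0,0,0],"roll": 0},
])

```text
t: 37.9
tool_pos: [0.6176, -0.0264, 0.0347]
orientation: [2.058, 2.374, 0.0]
force: [-0.0, 0.5, -1.2]
opening: 0.0223
```

Call:
step_arm([
  {"offset": [0,0.2,0],"roll": 0},
  {"offset": [0,0,0],"roll": 0},
])

```text
t: 38.15
tool_pos: [0.6196, -0.0261, 0.0346]
orientation: [2.057, 2.374, 0.0]
force: [-0.0, 0.1, 0.0]
opening: 0.0219
```

Call:
step_arm([
  {"offset": [0,0.15,0],"roll": 0},
  {"offset": [0,0,0],"roll": 0},
])

```text
t: 38.4
tool_pos: [0.6205, -0.026, 0.0345]
orientation: [-2.057, -2.374, 0.001]
force: [-3.7, -0.2, 1.6]
opening: 0.022
```

```bash
python3 - <<'E'
from arc import *
W=cams.read_camera('wrist');st();gq()
for r in cams.pinpoint(W,'gate_grip')[:2]:
    g=px2w(W,r['xy'],.0305)[:2];d=g-H;print(r['score'],r['xy'],g,np.hypot(*d),np.arctan2(-d@X,-d@Y))
E
```

```text
t 38.45 p [ 0.6206 -0.0259  0.0345] yaw 98.1927367776484 open 0.022088885113522215 F [-4.4294 -0.2161  1.5915] q6 -0.2671261859651264
q tcp -0.036902175024768454 r 0.16333660716603296
0.57 [260.7, 261.8] [ 0.6138 -0.0289] 0.16518530682286722 0.0067539567382702
0.41 [433.9, 138.0] [0.6871 0.0447] 0.13108030918044 -0.6729540090247822
```

Force has risen to 4.4 N, which means the bar is at its stop. One more small nudge, then I back off to mid-gap and rise.

Call:
step_arm([
  {"offset": [0,0.1,0],"roll": 0},
  {"offset": [0,0,0],"roll": 0},
])

```text
t: 38.75
tool_pos: [0.6208, -0.0259, 0.0344]
orientation: [-2.056, -2.373, 0.003]
force: [-8.4, -1.4, 4.3]
opening: 0.0224
```

Call:
step_arm([
  {"offset": [0,-0.3,0],"roll": 0},
  {"offset": [0,-0.3,0],"roll": 0},
  {"offset": [0,0,0],"roll": 0},
  {"offset": [0,0,-2],"roll": 0},
  {"offset": [0,0,-4],"roll": 0},
  {"offset": [0,0,-4],"roll": 0},
  {"offset": [0,-4,-3],"roll": 0},
  {"offset": [0,-5,0],"roll": 0},
  {"offset": [0,-3,0],"roll": 0},
  {"offset": [0,0,0],"roll": 0},
  {"offset": [0,0,0],"roll": 0},
])

```text
t: 40.12
tool_pos: [0.4984, -0.0438, 0.1661]
orientation: [2.056, 2.373, 0.002]
force: [-0.5, -0.0, 1.0]
opening: 0.0222
```

```bash
python3 - <<'E'
from arc import *
from look import blobs
W=cams.read_camera('wrist');T=cams.read_camera('top');S=cams.read_camera('side');st();save(W,'w11.png',k=1.2)
blobs(T);blobs(W,.012,100,5000)
for p,n in((W,'w'),(T,'t'),(S,'s')):
  for r in cams.pinpoint(p,'gate_grip')[:2]:
    g=px2w(p,r['xy'],.0305)[:2];d=g-H;print(n,r['score'],r['xy'],g,np.hypot(*d),np.arctan2(-d@X,-d@Y))
for t in('canister','gauge'): print(t,[px2w(S,r['xy'],0)[:2] for r in cams.pinpoint(S,t)[:1]])
E
```

```text
t 40.275 p [ 0.4982 -0.0436  0.165 ] yaw 98.21091034188078 open 0.022013185769552707 F [ 0.293  -0.0219  0.4572] q6 -0.3332737550795697
[264 165   9  10  54] [ 0.7048 -0.0176]
[220 166  13  15 100] [0.6895 0.1089]
[245 169   6   6  26] [0.6969 0.0451]
[267 184   9   9  54] [ 0.6496 -0.0274]
[223 186  13  12  99] [0.6345 0.0995]
[246 187   6   6  24] [0.6416 0.0403]
[ 430   33   56   53 1716] [0.6361 0.1002]
[ 488   36   60   49 1886] [0.6918 0.1102]
[434 118  27  23 419] [0.6411 0.0411]
[490 123  30  23 461] [0.6964 0.0463]
[477 185  41  34 879] [ 0.7065 -0.0165]
[422 187  37  34 792] [ 0.6507 -0.0258]
[210 274  16  74 559] [ 0.4568 -0.165 ]
[328 274  15  74 561] [ 0.5753 -0.1484]
w 0.81 [407.6, 202.7] [ 0.6133 -0.0271] 0.1634182457492127 0.008007386905324515
t 0.7 [145.8, 266.7] [0.4031 0.3366] 0.27629974911149363 2.5290027701065205
s 0.73 [265.3, 204.0] [ 0.6168 -0.0317] 0.16837576046402467 -0.009192322110946023
canister [array([ 0.7288, -0.2537])]
gauge [array([0.4026, 0.3442])]
```

```bash
python3 -c "
from plant import robot;print(robot.close_job())"
```

```text
the job is handed in; nothing more can be done
None
```

All three loose nuts are in their matching lanes, and the retaining bar is shut and released. The job was handed in at about 40 s of the 72 s allowed.

| Nut | Lane | Depth of its centre inside the mouth |
|---|---|---|
| small | middle | about 28 mm |
| medium | right | about 28 mm |
| large | left | about 29–30 mm |

- **Nuts:** I held small and medium lightly in the fingers and slid them along the table. Large went the same way, except that I pushed the last stretch into its lane from behind with closed fingers. In the last top and wrist readings each nut was wholly inside its mouth.
- **Bar:** it was swung shut after the nuts were in and came up against its stop at about 8 N. After I let go, the grip pinpointed at 0.008 rad (wrist) and -0.009 rad (side), which is shut within measuring error. The top camera's detection of the grip landed on the red gauge handle instead, so I discarded it.
- **Other checks:** the canister and gauge came out where they started, to within about 12 mm, which is the scatter of the side camera's pinpoint readings. I did not measure the grommet tray again, but the arm never came near it. A final picture could not be viewed because the viewing limit was reached, so this last check rests on measured numbers only.

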